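Lock the planing stop in its L-shaped slot

TASK

Set the planing stop ready for work: with the fingertips, push the round steel stop along the long leg of the L-shaped slot in its board to the corner, then push it sideways along the short leg until it is fully home against the end of the slot. Only push it, do not lift it out of the slot, and leave the loose things beside the board where they are.

Things in the scene. Friction and masses are not known exactly. Their poses are not given: they have to be found in the camera images.
- stop_board: Fixed low board 224 x 174 x 36 mm (its x, y, z): flat aluminium top (z = 36 mm) in a wooden frame. Origin: centre of the underside, on the bench; z up. A slot, 16 mm wide, vertical-walled, square-ended, is cut in from above: long leg along the board's x (centre line y = -35 mm), short leg from its +x end along the board's +y (centre line x = 55 mm). Position and yaw vary.
- bench_stop: Loose round steel stop, 0.25 to 0.5 kg: head 40 mm across, 34 mm high above the plate; flange at its foot 48 mm across, 5 mm high, sliding on the plate; pin below, 12 mm across, 26 mm long, in the slot with 2 mm play each side, not held down. Origin: on the axis at the flange's underside; z up. Starts in the long leg, 70 mm or more from the corner. Plain friction, a few N; stays where left.
- slot_corner (a point): Where the centre lines of the two slot legs cross, at plate-top height; the stop's axis is here when it is at the corner. 115 mm from slot_start and 75 mm from slot_end.
- slot_end (a point): The locking end of the short leg, at plate-top height: the stop's axis lies here when its pin is 2 mm from touching the end wall of the slot (it can go 2 mm further).
- slot_start (a point): The near end of the long leg, at plate-top height: the stop's axis would lie here with its pin 2 mm from touching the end wall of the slot.
- sanding_block: Bystander: loose sanding block with pale top, 64 x 117 x 28 mm, lying on the bench on the board's +y side. Origin: centre of the underside.
- screw_box: Bystander: loose brown cardboard box, 52 x 77 x 52 mm, on the bench on the board's -y side. Origin: centre of the underside.
- wax_tin: Bystander: loose round flat tin, 82 mm in diameter and 32 mm high, on the bench beyond the board's +x end. Origin: centre of the underside.
Things that resemble listed ones, but are neither listed nor needed, are in the scene too. Several things have the shape of the bench_stop; the one meant has the colours described above.

How it is judged:
By the outcome, as a careful person would: the job done as asked, in the order asked, and still so for the second after the job is handed in, with the robot touching nothing.
It also fails if it takes over 51 s, if anything falls off the work surface, if the arm or the gripper's body presses on something with over 40 N, if the wrist force passes 120 N, or if a joint passes its speed limit or range.

ROBOT

A 6-joint arm with a two-finger parallel gripper is mounted at the origin on the work surface; the furniture and walls round the work are solid. World frame = base frame: x ahead of the robot, y to its left, z up, the work surface at z = 0. Lengths are in m, angles in degrees, forces in N, time in s.
With the tool pointing down it reaches from about 0.25 to 0.725 m from the base axis. Payload 9.7 kg.
Tool frame: the origin (TCP) lies midway between the tips of the shut fingers; the grasp point (between the pads) lies 19 mm behind it (bot.pinch_z is the distance from the TCP to the grasp point, in m); z points along the fingers, y is the line along which they close (so a half turn about z gives the same grasp; the last joint's range is limited). The gripper opens to 85 mm and grips with 20 to 120 N. Pads are 22 mm wide; open, the fingers measure 114 mm over their backs; the gripper's body (76 mm by 85 mm) begins 54 mm behind the grasp point. The pads swing forward as they close: fully open they stand 13 mm farther back than shut.
Start: joints at [71.448, 4.979, 10.078, 95.1, 0, 90], TCP at [0.175, 0.521, 0.231] pointing down, gripper open.
Joint ranges: [-179.16, 179.16], [-48.56, 103.87], [-65.8, 70.77], [-126.05, 130.52], [-82.76, 87.17], [-180, 180]. Speed limits (degrees/s): [127.2, 127.2, 147.25, 180, 180, 180].

INTERFACE

Orientations are given as [roll, pitch, yaw] about the fixed x, y, z axes, in that order (R = Rz(yaw) Ry(pitch) Rx(roll)).
In Python, from workcell import sensors, camera, ticket, bot gives the robot as it stands.
- The arm moves only by the shell command python3 -m handwheel 'ROWS' [FORCE]. ROWS is a JSON object of lists of equal length, an entry for each row: "gripper": the opening, from -1 (shut) to 1 (fully open); "slide": the shift along the tool's x, y, z in mm, a list of three; "yaw": the turn about the tool's z in rad. A call has 1 to 8 rows; each row shifts and turns the commanded pose from where the row before left it, along the tool's axes as they then stand; what a row does not reach is not made up. A row lasts 1/12 s, in which the tool goes at most 41.7 mm and 7.16 degrees, less where a joint would pass 70% of its speed; a pose out of reach is approached as far as the arm can. A call is refused whole if a number of a shift passes 41.7 or a number of a turn 0.125, either way. A call with a gripper value outside its range is refused whole. The fingers move at their own pace and stop on an object; FORCE is the grip in N (left out, the last holds). Time passes only in rows, so rows that do not move let the fingers close. It gives the time, the measured TCP pose, the force, the opening and the grip force at its end, in the units of the state.
- sensors.get_obs(): the state, without advancing time (a new reading comes with each control period).
- camera(name): name is "scene" or "top" or "wrist"; returns a dict with "img" (384x512x3 uint8, red, green, blue), "fx", "fy", "cx", "cy" (pixels), "R" (3x3) and "t" (3): a world point X has camera coordinates R X + t. Camera axes: x right, y down, z forward; pixel columns grow to the right and rows downward; lengths in m; the calibration is good to about 2 mm. The wrist camera is an equidistant fisheye: a pixel r from the principal point sees the ray r / f radians off the axis. A picture is of the moment at which its call begins. There is no depth.
- ticket.job_done(): hands the job in; it is judged then, once.
The state is a dict: "time": time; "q": joint angles; "qd": joint speeds; "joint_efforts": joint torques, N m; "ee_pos": TCP position; "tcp_rot": TCP orientation; "wrist_force": force on the tool from outside, world axes, zero at the start; "torque": the same for the moment, N m; "opening": finger opening in m; "grasp_force": force on a finger pad.
Only numpy, scipy, OpenCV 4.12 (cv2) and the standard library are available. Lean on these libraries where they do the work, as an engineer would, in place of code of your own. Each camera call takes 0.05 s, during which the arm holds its last target. There are 200 camera calls.

## Working session

There is one attempt and no reset: what is moved stays moved. The work goes in short steps, Python scripts to look and compute and a shell command to move; the robot and the scene stay as the last step left them, time stands still between calls to the robot, and variables do not carry over. Pictures are saved under pics/ and viewed, at most 10 in all, crops included, and the job is handed in when it is done.

```bash
mkdir -p pics; ls
python3 - <<'E'
from workcell import sensors,camera
import cv2,numpy as np
o=sensors.get_obs();print(o)
for n in("scene","top","wrist"):
    c=camera(n);cv2.imwrite(f"pics/{n}0.png",c["img"][:,:,::-1])
    np.savez(f"{n}0.npz",**c)
    print(n,c["fx"],c["cx"],c["cy"],np.round(c["R"],3).tolist(),np.round(c["t"],3))
E
```

```text
pics
{'time': 0.0, 'q': array([7.14469033e+01, 5.01148960e+00, 1.00342546e+01, 9.51001683e+01,
       1.16425056e-03, 8.99994433e+01]), 'qd': array([ 0.01046928, -0.06238382,  0.00488996,  0.01217292,  0.03771264,
        0.01293196]), 'joint_efforts': array([-1.51945351e-03, -5.20384133e+01,  4.64807546e+01,  1.59055309e-02,
       -1.94630315e-04, -1.26029857e-05]), 'ee_pos': array([0.17492067, 0.52119538, 0.23057755]), 'tcp_rot': array([-1.79922597e+02, -1.16500151e-03,  1.61447458e+02]), 'wrist_force': array([0.544204  , 0.32466399, 0.93219381]), 'torque': array([ 0.00169156,  0.00163057, -0.01486188]), 'grasp_force': 0.0, 'opening': 0.08542617749006022}
scene 371.01374927927526 251.57799804666428 186.14228481473273 [[0.645, -0.764, -0.019], [-0.462, -0.371, -0.806], [0.609, 0.529, -0.592]] [-0.429  0.304  0.651]
top 415.1859357644319 259.7258597960738 191.87512628039997 [[-0.001, -0.999, 0.039], [-0.994, -0.004, -0.106], [0.106, -0.038, -0.994]] [-0.086  0.602  0.972]
wrist 297.3186396354542 254.31009780007597 193.85683901785615 [[0.319, 0.948, -0.002], [0.91, -0.306, 0.281], [0.266, -0.091, -0.96]] [-0.548 -0.037  0.379]
```

View pics/top0.png

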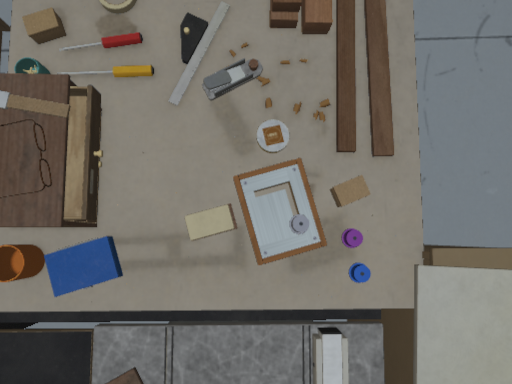

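View pics/scene0.png

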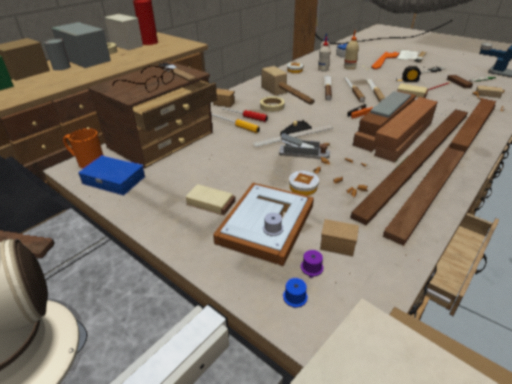

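The top view shows the board centred near (281,211) px, with the steel stop at (300,224). The slot runs up to a corner near (291,184) and then left to about (255,190). The screw box is at (350,191), the sanding block at (210,222) and the tin at (273,136).

```bash
cat > h.py <<'E'
import numpy as np,cv2
def ray(c,u,v):
    d=np.array([(u-c["cx"])/c["fx"],(v-c["cy"])/c["fy"],1.]);R=c["R"];return -R.T@c["t"],R.T@d
def onz(c,u,v,z):
    o,d=ray(c,u,v);return o+d*(z-o[2])/d[2]
def proj(c,X):
    p=c["R"]@np.asarray(X,float)+c["t"];return np.array([c["fx"]*p[0]/p[2]+c["cx"],c["fy"]*p[1]/p[2]+c["cy"]])
def tri(c1,p1,c2,p2):
    o1,d1=ray(c1,*p1);o2,d2=ray(c2,*p2)
    s=np.linalg.lstsq(np.c_[d1,-d2],o2-o1,rcond=None)[0]
    a,b=o1+s[0]*d1,o2+s[1]*d2;return (a+b)/2,np.linalg.norm(a-b)
E
python3 - <<'E'
from h import *
T=dict(np.load("top0.npz"));S=dict(np.load("scene0.npz"))
for n,c,cen in(("top",T,(281,211)),("scene",S,(265,222))):
    hsv=cv2.cvtColor(c["img"],cv2.COLOR_RGB2HSV)
    m=cv2.inRange(hsv,(5,110,60),(18,255,255))
    cs,_=cv2.findContours(m,cv2.RETR_EXTERNAL,cv2.CHAIN_APPROX_NONE)
    for k in cs:
        if cv2.contourArea(k)>800 and cv2.pointPolygonTest(k,cen,True)>0:
            q=cv2.approxPolyDP(cv2.convexHull(k),6,True)[:,0]
            print(n,cv2.contourArea(k),q.tolist(),cv2.minAreaRect(k))
            for p in q: print(onz(c,*map(float,p),.036)[:2].round(4))
a=cv2.resize(T["img"][150:275,225:335],None,fx=4.6,fy=4.6,interpolation=3)
b=cv2.resize(S["img"][175:265,210:320],None,fx=4.6,fy=4.6,interpolation=3)
cv2.imwrite("pics/ct.png",a[:,:,::-1]);cv2.imwrite("pics/cs.png",b[:,:,::-1])
E
```

```text
top 6306.0 [[299, 158], [326, 244], [258, 264], [234, 177]] ((279.70751953125, 210.7263946533203), (91.6194839477539, 71.29012298583984), 74.05460357666016)
[ 0.686  -0.1813]
[ 0.4771 -0.2441]
[ 0.4303 -0.0809]
[ 0.6383 -0.0228]
```

View pics/ct.png

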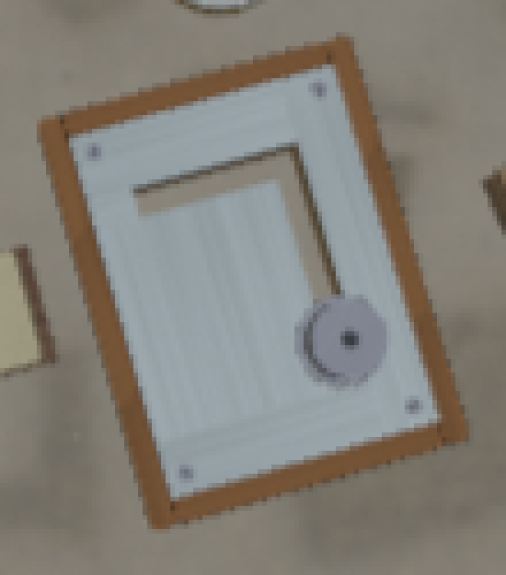

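View pics/cs.png

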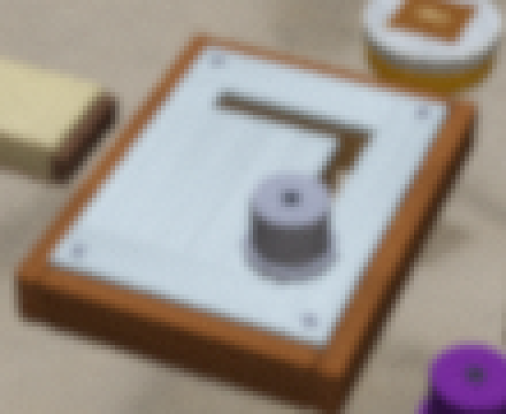

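The crops show four plate screws, at top crop (94,151), (320,90), (413,405), (186,472) and scene crop (217,61), (422,112), (309,320), (77,251). The slot's outer corner is at top crop (297,146) and scene crop (374,130). The stop's head hole is at top crop (350,339) and scene crop (291,197).

```bash
cat > m.py <<'E'
from h import *
T=dict(np.load("top0.npz"));S=dict(np.load("scene0.npz"))
k=4.6
tp=lambda p:((p[0]+.5)/k-.5+225,(p[1]+.5)/k-.5+150)
sp=lambda p:((p[0]+.5)/k-.5+210,(p[1]+.5)/k-.5+175)
names=["++","+-","--","-+","outer","endout","hole"]
A=[(94,151),(320,90),(413,405),(186,472),(297,146),(133,188),(350,339)]
B=[(217,61),(422,112),(309,320),(77,251),(374,130),(216,93),(291,197)]
P=[]
for n,a,b in zip(names,A,B):
    X,e=tri(T,tp(a),S,sp(b));P.append(X);print(n,X.round(4),round(e,4),onz(T,*tp(a),.036)[:2].round(4),onz(S,*sp(b),.036)[:2].round(4))
P=np.array(P);c=P[:4].mean(0)
d=(P[0]-P[3]+P[1]-P[2])[:2];e=(P[0]-P[1]+P[3]-P[2])[:2]
print("centre",c.round(4),"yaw",np.degrees(np.arctan2(d[1],d[0])),np.degrees(np.arctan2(-e[0],e[1])))
y=np.arctan2(d[1]-e[0],d[0]+e[1]);R=np.array([[np.cos(y),-np.sin(y)],[np.sin(y),np.cos(y)]])
print("yaw",np.degrees(y));print("local",((P[:,:2]-c[:2])@R*1000).round(1).tolist())
for z in(.036,):
  print("rect corner mean",np.mean([[.686,-.1813],[.4771,-.2441],[.4303,-.0809],[.6383,-.0228]],0))
for a in((297,146),(278,181),(133,188),(140,215)):print("toplocal",((onz(T,*tp(a),.036)[:2]-c[:2])@R*1000).round(1))
for n,q in(("start",(-60,-35)),("corner",(55,-35)),("end",(55,40))):print(n,(c[:2]+R@(np.array(q)/1000)).round(4))
E
python3 m.py
```

```text
++ [ 0.626  -0.0504  0.0355] 0.0022 [ 0.6251 -0.0496] [ 0.6264 -0.0515]
+- [ 0.6588 -0.1698  0.037 ] 0.0021 [ 0.6583 -0.1692] [ 0.6608 -0.1698]
-- [ 0.493  -0.2172  0.0359] 0.0022 [ 0.4923 -0.2163] [ 0.4938 -0.218 ]
-+ [ 0.4584 -0.0982  0.0359] 0.0014 [ 0.4579 -0.0977] [ 0.4589 -0.0987]
outer [ 0.6293 -0.1578  0.0367] 0.0032 [ 0.6283 -0.1567] [ 0.6313 -0.1584]
endout [ 0.6052 -0.0695  0.0343] 0.0019 [ 0.6056 -0.0701] [ 0.6027 -0.0703]
hole [ 0.5264 -0.1799  0.0704] 0.0025 [ 0.5266 -0.1837] [ 0.559 -0.157]
centre [ 0.5591 -0.1339  0.0361] yaw 15.929316763165357 15.787542535042776
yaw 15.870208573378637
local [[87.2, 62.0], [86.1, -61.9], [-86.3, -62.1], [-87.0, 61.9], [61.0, -42.2], [62.0, 49.4], [-44.0, -35.3]]
rect corner mean [ 0.557925 -0.132275]
toplocal [ 60.3 -40.9]
toplocal [ 45.2 -26. ]
toplocal [62.3 48.6]
toplocal [47.6 49. ]
start [ 0.5109 -0.1839]
corner [ 0.6215 -0.1525]
end [ 0.601  -0.0804]
```

```bash
python3 -m handwheel '{"gripper":[-1,-1,-1,-1,-1,-1,-1,-1],"slide":[[0,0,0],[0,0,0],[0,0,0],[0,0,0],[0,0,0],[0,0,0],[0,0,0],[0,0,0]],"yaw":[0.121,0.121,0.121,0.121,0.121,0.121,0.121,0.121]}' 40; python3 -m handwheel '{"gripper":[-1,-1,-1,-1,-1,-1,-1,-1],"slide":[[-35,4,0],[-35,4,0],[-35,4,0],[-35,4,0],[-35,4,0],[-35,4,0],[-35,4,0],[-35,4,0]],"yaw":[0,0,0,0,0,0,0,0]}'
```

```text
time: 0.82
ee_pos: [0.1749, 0.5213, 0.231]
tcp_rot: [-180.0, 0.0, 105.6]
wrist_force: [0.7, 0.2, 0.3]
opening: -0.0001
grasp_force: 0.0
time: 1.48
ee_pos: [0.2829, 0.2594, 0.2312]
tcp_rot: [180.0, -0.0, 106.0]
wrist_force: [0.3, 1.5, -0.1]
opening: -0.0002
grasp_force: 0.0
```

```bash
python3 -m handwheel '{"gripper":[-1,-1,-1,-1,-1,-1,-1,-1],"slide":[[-35,4,0],[-35,4,0],[-35,4,0],[-35,4,0],[-35,4,0],[-35,4,0],[-35,4,0],[-35,4,0]],"yaw":[0,0,0,0,0,0,0,0]}'; python3 -m handwheel '{"gripper":[-1,-1,-1,-1,-1,-1,-1],"slide":[[-35,5,10],[-35,5,15],[-35,5,15],[-35,5,15],[-35,5,15],[-35,5,10],[0,0,0]],"yaw":[0,0,0,0,0,0,0]}'
cat > loc.py <<'E'
from h import *
from workcell import sensors,camera
o=sensors.get_obs();c=np.array([.5591,-.1339]);y=np.radians(15.87)
R=np.array([[np.cos(y),-np.sin(y)],[np.sin(y),np.cos(y)]])
print("tcp local mm",(R.T@(o["ee_pos"][:2]-c)*1000).round(1),"z",o["ee_pos"][2].round(4),"rot",o["tcp_rot"].round(1),"F local",(R.T@o["wrist_force"][:2]).round(1),o["wrist_force"][2].round(1),"t",o["time"])
E
python3 loc.py
```

```text
time: 2.15
ee_pos: [0.3909, -0.0012, 0.2313]
tcp_rot: [180.0, 0.0, 106.0]
wrist_force: [1.1, 1.0, 0.3]
opening: -0.0
grasp_force: 0.0
time: 2.73
ee_pos: [0.4778, -0.1969, 0.1475]
tcp_rot: [-179.8, -0.1, 105.8]
wrist_force: [-0.6, 0.6, -0.7]
opening: 0.0002
grasp_force: 0.0
tcp local mm [-95.4 -38.4] z 0.1475 rot [-1.798e+02 -1.000e-01  1.058e+02] F local [-0.4  0.7] -0.7 t 2.7333
```

```bash
python3 -m handwheel '{"gripper":[-1,-1,-1,-1,-1],"slide":[[3,0,35],[0,0,35],[0,0,20],[0,0,11],[0,0,0]],"yaw":[0,0,0,0,0]}'; python3 -m handwheel '{"gripper":[-1,-1,-1,-1],"slide":[[0,5,0],[0,5,0],[0,4,0],[0,4,0]],"yaw":[0,0,0,0]}';python3 loc.py
python3 - <<'E'
from h import *
from workcell import camera
a=camera("top")["img"][140:270,205:355];b=camera("scene")["img"][150:270,200:350]
f=lambda i:cv2.resize(i,(480,400),interpolation=3)
cv2.imwrite("pics/p1.png",cv2.resize(np.hstack([f(a),f(b)]),(800,333))[:,:,::-1])
E
```

```text
time: 3.15
ee_pos: [0.4752, -0.1894, 0.0479]
tcp_rot: [-179.8, -0.1, 106.0]
wrist_force: [-0.3, -0.4, -0.0]
opening: 0.0003
grasp_force: 0.0
time: 3.48
ee_pos: [0.4951, -0.1852, 0.0518]
tcp_rot: [179.9, 0.1, 106.0]
wrist_force: [-2.8, -0.7, 2.6]
opening: -0.0003
grasp_force: 1.6
tcp local mm [-75.5 -31.8] z 0.0518 rot [1.799e+02 1.000e-01 1.060e+02] F local [-2.8  0.1] 2.6 t 3.4833
```

View pics/p1.png

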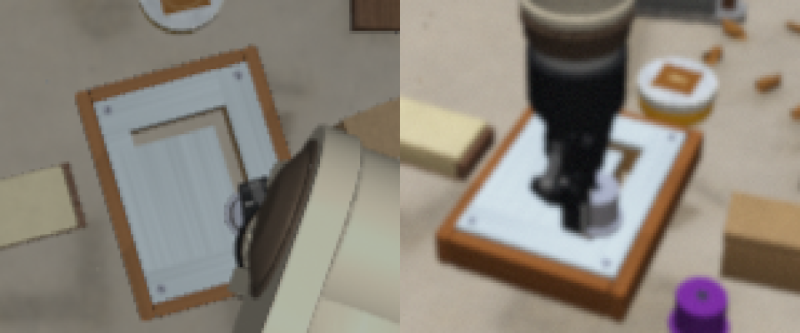

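The fingers are in contact behind the stop, which is still in the long leg. Next I'll check whether the pose is settled.

```bash
python3 -m handwheel '{"gripper":[-1,-1],"slide":[[0,0,0],[0,0,0]],"yaw":[0,0]}'>/dev/null;python3 loc.py;python3 -m handwheel '{"gripper":[-1,-1],"slide":[[-3,0,3],[0,0,0]],"yaw":[0,0]}'>/dev/null;python3 loc.py
```

```text
tcp local mm [-76.7 -31.4] z 0.0504 rot [180.   0. 106.] F local [ 0.  -0.4] -0.1 t 3.75
tcp local mm [-77.  -34.7] z 0.0467 rot [-180.   -0.  106.] F local [-0.  -0.2] -0.4 t 3.9167
```

```bash
python3 -m handwheel '{"gripper":[-1,-1,-1,-1,-1,-1,-1,-1],"slide":[[0,5,0],[0,8,0],[0,8,0],[0,8,0],[0,8,0],[0,8,0],[0,5,0],[0,0,0]],"yaw":[0,0,0,0,0,0,0,0]}';python3 loc.py; python3 -m handwheel '{"gripper":[-1,-1,-1,-1,-1,-1],"slide":[[0,8,0],[0,8,0],[0,8,0],[0,5,0],[0,0,0],[0,0,0]],"yaw":[0,0,0,0,0,0]}';python3 loc.py
```

```text
time: 4.58
ee_pos: [0.544, -0.1738, 0.0472]
tcp_rot: [180.0, -0.0, 106.0]
wrist_force: [0.5, 0.1, -0.3]
opening: -0.0001
grasp_force: 0.0
tcp local mm [-25.5 -34.2] z 0.0472 rot [180.  -0. 106.] F local [ 0.5 -0.1] -0.3 t 4.5833
time: 5.08
ee_pos: [0.571, -0.166, 0.0472]
tcp_rot: [180.0, -0.0, 106.0]
wrist_force: [0.5, -0.8, -0.5]
opening: -0.0003
grasp_force: 0.0
tcp local mm [  2.7 -34.2] z 0.0472 rot [180.  -0. 106.] F local [ 0.3 -0.9] -0.5 t 5.0833
```

```bash
cat > look.py <<'E'
import sys
from h import *
from workcell import camera
T=camera("top");S=camera("scene");np.savez("tl.npz",**T);np.savez("sl.npz",**S)
a=T["img"][140:270,205:355];b=S["img"][150:270,200:350]
f=lambda i:cv2.resize(i,(400,333),interpolation=3)
cv2.imwrite(f"pics/{sys.argv[1]}.png",np.hstack([f(a),f(b)])[:,:,::-1])
E
python3 look.py p2
```

```text
(no output)
```

View pics/p2.png

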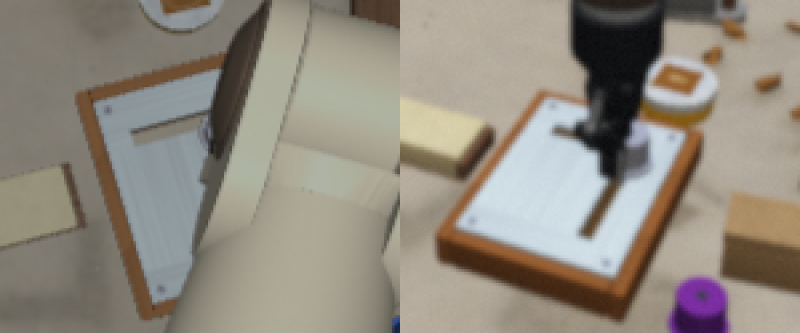

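The stop is moving along the long leg and is now close to the corner. I'll push gently until it meets the wall.

```bash
python3 -m handwheel '{"gripper":[-1,-1,-1,-1,-1],"slide":[[0,4,0],[0,4,0],[0,4,0],[0,3,0],[0,0,0]],"yaw":[0,0,0,0,0]}'>/dev/null;python3 loc.py; for i in 1 ; do python3 -m handwheel '{"gripper":[-1,-1],"slide":[[0,2,0],[0,0,0]],"yaw":[0,0]}'>/dev/null;python3 loc.py; python3 -m handwheel '{"gripper":[-1,-1],"slide":[[0,2,0],[0,0,0]],"yaw":[0,0]}'>/dev/null;python3 loc.py;done
```

```text
tcp local mm [ 17.9 -34.2] z 0.0473 rot [180.   0. 106.] F local [-0.5 -0.2] 0.4 t 5.6
tcp local mm [ 19.5 -34.1] z 0.0472 rot [-180.   -0.  106.] F local [-0.7  1.4] 1.4 t 5.7667
tcp local mm [ 21.5 -34.2] z 0.0472 rot [180.  -0. 106.] F local [-1.1 -0.7] -0.3 t 5.9333
```

```bash
python3 -m handwheel '{"gripper":[-1,-1],"slide":[[0,2,0],[0,0,0]],"yaw":[0,0]}'>/dev/null;python3 loc.py; python3 -m handwheel '{"gripper":[-1,-1],"slide":[[0,2,0],[0,0,0]],"yaw":[0,0]}'>/dev/null;python3 loc.py; python3 look.py p3
```

```text
tcp local mm [ 23.5 -34.2] z 0.0473 rot [180.   0. 106.] F local [-0.1  0.2] -0.4 t 6.1
tcp local mm [ 24.6 -34.3] z 0.0475 rot [-179.9    0.   106. ] F local [-5.7 -0. ] 3.8 t 6.2667
```

View pics/p3.png

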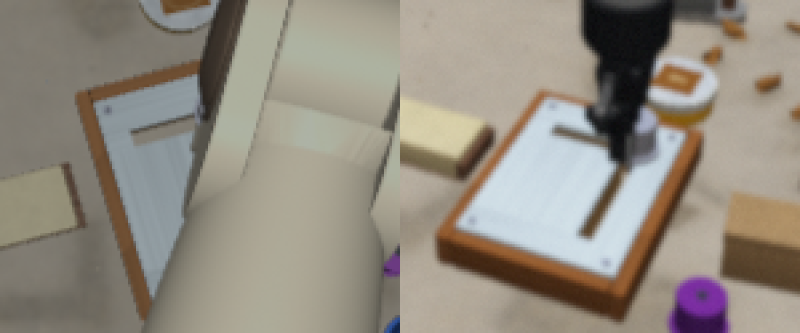

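The stop is at the corner: the contact force rose to 5.7 N against the end wall. Now I'll back off and go round to its -y side.

```bash
python3 -m handwheel '{"gripper":[-1,-1,-1,-1,-1,-1],"slide":[[0,-8,0],[0,-12,0],[-15,0,-10],[-20,0,-5],[-11,0,0],[0,0,0]],"yaw":[0,0,0,0,0,0]}'>/dev/null;python3 loc.py; python3 -m handwheel '{"gripper":[-1,-1,-1,-1],"slide":[[0,20,0],[0,25,0],[0,7,10],[0,0,5]],"yaw":[0,0,0,0]}'>/dev/null;python3 loc.py; python3 look.py p4
```

```text
tcp local mm [  5.3 -82.1] z 0.0624 rot [1.799e+02 1.000e-01 1.059e+02] F local [-0.1 -0.2] 0.2 t 6.8667
tcp local mm [ 58.4 -79.1] z 0.0453 rot [-1.800e+02 -1.000e-01  1.061e+02] F local [-0.1  0.8] -1.6 t 7.2
```

View pics/p4.png

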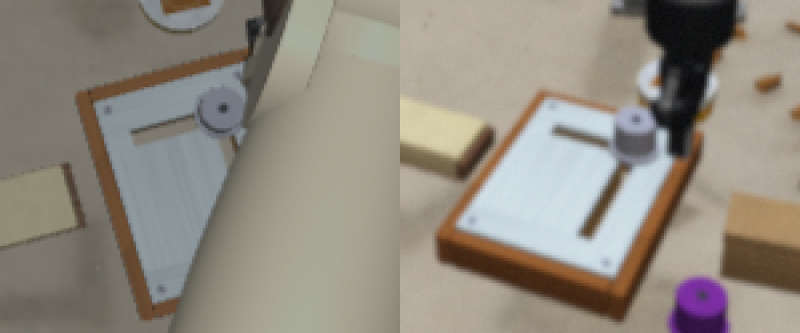

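The stop's head hole is at panel (223,107), top px (288.6,181.8), so it is at the corner. The fingers are on its -y side.

```bash
python3 -m handwheel '{"gripper":[-1,-1],"slide":[[0,0,0],[0,0,0]],"yaw":[0,0]}'>/dev/null;python3 loc.py
python3 - <<'E'
from h import *
T=dict(np.load("tl.npz"));S=dict(np.load("sl.npz"));c=np.array([.5591,-.1339]);y=np.radians(15.87)
R=np.array([[np.cos(y),-np.sin(y)],[np.sin(y),np.cos(y)]])
a=(205+223*150/400,140+107*130/333);b=(200+(635-400)*150/400,150+119*120/333)
X,e=tri(T,a,S,b);print(X,e,R.T@(X[:2]-c)*1e3,R.T@(onz(T,*a,.0704)[:2]-c)*1e3)
E
```

```text
tcp local mm [ 56.6 -80. ] z 0.0474 rot [-180.   -0.  106.] F local [0.3 0.1] -0.2 t 7.4667
[ 0.62355766 -0.15249961  0.06905263] 0.002033515162094364 [ 56.91466215 -35.51698345] [ 56.33654894 -34.39781397]
```

```bash
python3 -m handwheel '{"gripper":[-1,-1,-1,-1,-1,-1,-1,-1],"slide":[[5,0,0],[5,0,0],[4,0,0],[7,0,0],[7,0,0],[7,0,0],[7,0,0],[5,0,0]],"yaw":[0,0,0,0,0,0,0,0]}'>/dev/null;python3 loc.py; python3 -m handwheel '{"gripper":[-1,-1,-1,-1,-1,-1,-1,-1],"slide":[[7,0,0],[7,0,0],[7,0,0],[6,0,0],[4,0,0],[4,0,0],[3,0,0],[0,0,0]],"yaw":[0,0,0,0,0,0,0,0]}'>/dev/null;python3 loc.py; python3 look.py p5
```

```text
tcp local mm [ 57.5 -32.3] z 0.0476 rot [180.   0. 106.] F local [-0.3 -2.8] 1.6 t 8.1333
tcp local mm [57.1  5.6] z 0.0471 rot [-180.   -0.  106.] F local [-0.4 -0.1] -0.0 t 8.8
```

View pics/p5.png

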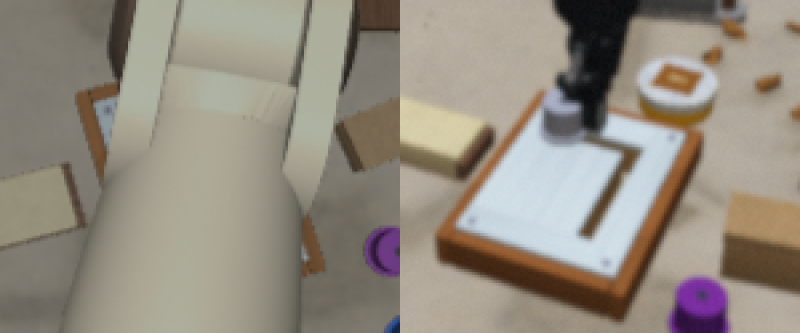

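The stop is near the end of the short leg, at scene panel (563,110). I'll take small steps until it touches the end wall.

```bash
python3 -m handwheel '{"gripper":[-1,-1,-1],"slide":[[2,0,0],[2,0,0],[0,0,0]],"yaw":[0,0,0]}'>/dev/null;python3 loc.py; python3 -m handwheel '{"gripper":[-1,-1,-1],"slide":[[2,0,0],[0,0,0],[0,0,0]],"yaw":[0,0,0]}'>/dev/null;python3 loc.py;python3 -m handwheel '{"gripper":[-1,-1],"slide":[[1,0,0],[0,0,0]],"yaw":[0,0]}'>/dev/null;python3 loc.py
```

```text
tcp local mm [57.   9.2] z 0.047 rot [-180.   -0.  106.] F local [0.1 0.1] 0.2 t 9.15
tcp local mm [57.2 10.8] z 0.0473 rot [-180.    0.  106.] F local [ 0.2 -3. ] -0.7 t 9.4
tcp local mm [57.3 11.1] z 0.0476 rot [1.80e+02 1.00e-01 1.06e+02] F local [-1.2 -5.6] 1.1 t 9.5667
```

```bash
python3 -m handwheel '{"gripper":[-1,-1],"slide":[[2,0,0],[0,0,0]],"yaw":[0,0]}'>/dev/null;python3 loc.py;python3 -m handwheel '{"gripper":[-1,-1,-1,-1,-1,-1,-1,-1],"slide":[[-6,0,0],[-12,0,0],[-20,0,-10],[-20,0,-40],[-30,0,-40],[-40,0,-30],[-40,0,0],[-40,0,0]],"yaw":[0,0,0,0,0,0,0,0]}'>/dev/null;python3 -m handwheel '{"gripper":[-1,-1,-1,-1,-1],"slide":[[-35,-10,0],[-35,-20,0],[-35,-20,0],[0,0,0],[0,0,0]],"yaw":[0,0,0,0,0]}'>/dev/null;python3 loc.py; python3 look.py p6
```

```text
tcp local mm [57.5 11.7] z 0.0484 rot [179.9   0.3 105.9] F local [ -2.  -10.9] 3.0 t 9.7333
tcp local mm [   5.8 -288.6] z 0.1514 rot [-1.800e+02 -1.000e-01  1.058e+02] F local [ 0.7 -0. ] 0.8 t 10.8167
```

View pics/p6.png

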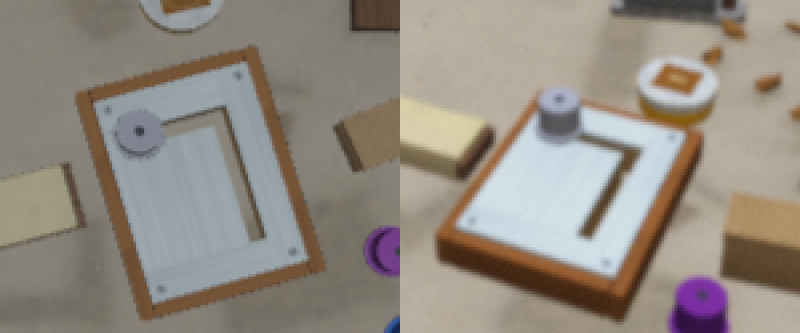

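The stop stands at the end of the short leg, with its hole at top panel (139,131) and scene panel (559,98). The loose things are where they were.

Run:
```python
from h import *
T=dict(np.load("tl.npz"));S=dict(np.load("sl.npz"));c=np.array([.5591,-.1339]);y=np.radians(15.87)
R=np.array([[np.cos(y),-np.sin(y)],[np.sin(y),np.cos(y)]])
a=(205+139*150/400,140+131*130/333);b=(200+159*150/400,150+98*120/333)
X,e=tri(T,a,S,b);print(X,e,R.T@(X[:2]-c)*1e3,R.T@(onz(T,*a,.0704)[:2]-c)*1e3)
```

```text
[ 0.60165049 -0.07909251  0.07080339] 0.0039233688695872685 [55.91607519 41.08281114] [55.02877151 42.79845852]
```

The stop measures about y = 41–43 mm in the board frame (wall contact is 42 mm), the height is unchanged, and the robot is clear.

```bash
python3 -c "
from workcell import ticket
print(ticket.job_done())"
```

```text
the job is handed in; nothing more can be done
None
```

The stop was pushed to the corner and then fully home against the end of the short leg; the loose things look undisturbed, the robot is clear, and the job was handed in at about 11 s of the 51 s allowed.

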